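# Sort the hall table

## Robot

A 6-joint arm with a two-finger parallel gripper is mounted at the origin on the work surface. World frame = base frame: x ahead of the robot, y to its left, z up, the work surface at z = 0. Lengths are in mm, angles in rad, forces in N, time in s.
With the tool pointing down it reaches from about 425 to 950 mm from the base axis. Payload 14.7 kg.
Tool frame: the origin (TCP) lies midway between the tips of the shut fingers; the grasp point (between the pads) lies 19 mm behind it (grasp_offset is the z of the grasp point in the tool frame, in mm); z points along the fingers, y is the line along which they close (so a half turn about z gives the same grasp; the last joint's range is limited). The gripper opens to 85 mm and grips with 20 to 120 N. Pads are 22 mm wide; open, the fingers measure 114 mm over their backs; the gripper's body (76 mm by 85 mm) begins 54 mm behind the grasp point. The pads swing forward as they close: fully open they stand 13 mm farther back than shut.
Start: joints at [1.103, 0.48, 1.596, -0, 1.065, -0.047], TCP at [265.495, 593.3, 201.897] pointing down, gripper open.
Joint ranges: [-2.75, 2.75], [-0.82, 2.05], [0.23, 2.67], [-1.56, 4.7], [0.09, 2.69], [-2.92, 2.92]. Speed limits (rad/s): [1.89, 1.89, 2.39, 3.01, 3.01, 3.01].

## Interface

Orientations are given as a rotation vector (axis times angle).
In Python, from bench import observe, capture, calibration, job_done, grasp_offset gives the robot as it stands.
- The arm moves only by the shell command python3 -m pendant 'ROWS' [OPENING] [FORCE]. ROWS is JSON, a list of rows, each a list of 4 numbers: the shift along the tool's x, y, z in cm, then the turn about the tool's z in degrees. In form: [[tx, ty, tz, turn], ...]. A call has exactly 10 rows; each row shifts and turns the commanded pose from where the row before left it, along the tool's axes as they then stand; what a row does not reach is not made up. A row lasts 1/12 s, in which the tool goes at most 41.7 mm and 7.16 degrees, less where a joint would pass 70% of its speed; a pose out of reach is approached as far as the arm can. A call with a gripper value outside its range is refused whole. OPENING is the closure, from 0 (fully open) to 1 (shut), set as the call begins (- or left out, the last holds). The fingers move at their own pace and stop on an object; FORCE is the grip in N (left out, the last holds). Time passes only in rows, so rows that do not move let the fingers close, or fill a call up. It gives the time, the measured TCP pose, the force, the opening and the grip force at its end, in the units of the state.
- observe(): the state, without advancing time (a new reading comes with each control period).
- capture(name): name is "side" or "top"; returns the picture (480x640x3 uint8, blue, green, red); there is no depth.
- calibration(name): a dict with "mtx" (3x3 intrinsics, pixels), "R" (3x3) and "t" (3): a world point X has camera coordinates R X + t. Camera axes: x right, y down, z forward; pixel columns grow to the right and rows downward; lengths in mm; the calibration is good to about 2 mm. A picture is of the moment at which its call begins. calibration takes no time and is no camera call.
- job_done(): hands the job in; it is judged then, once.
The state is a dict: "clock": time; "q": joint angles; "joint_velocities": joint speeds; "joint_torque": joint torques, N m; "position": TCP position; "tool_rot": TCP orientation; "wrist_force": force on the tool from outside, world axes, zero at the start; "moment": the same for the moment, N m; "grip_width": finger opening in mm; "grip_force": force on a finger pad.
Only numpy, scipy, OpenCV 4.12 (cv2) and the standard library are available. Lean on these libraries where they do the work, as an engineer would, in place of code of your own. Each camera call takes 0.05 s, during which the arm holds its last target. There are 200 camera calls.

## Task

Clear the two keys off the wooden turntable and lay each flat in the bay of the bamboo tray lined in the colour of its cap. Only once both keys are in, lay the aluminium bottle opener flat across the middle of the emptied turntable; the green door fob goes flat in the bottom of the white dish whenever it suits. Leave the candle and the padlock where they are.

Things in the scene. Friction and masses are not known exactly. Their poses are not given: they have to be found in the camera images.
- key_red: Silver key with a red plastic cap, loose, lying flat on the turntable at the start. Origin: centre of the underside of the cap (30 x 28 x 8 mm, along its x, y, z). The silver blade runs along +x from the cap to 57 mm from the origin, 9 mm wide, 3 mm thick, 2.5 mm above the underside. About 25 g; grip the cap by its 28 mm width (along y) from above.
- key_blue: The same silver key with a blue plastic cap, also lying on the turntable; origin and axes as for the red one.
- fob: Green plastic door fob, loose, flat on the glass: a disc of 32 mm diameter, 8 mm thick, with a 16 mm wide lug reaching 28 mm from the disc's centre along +x, a white dot on the disc and a black one on the lug. Origin: centre of the disc's underside. About 20 g.
- opener: Aluminium bottle opener, loose, flat on the glass: 120 mm long along x, 8 mm thick, a handle 22 mm wide (x from -60 to +18 mm) and a 40 mm wide open head (x from +18 to +60 mm). Origin: on the underside, mid-length, midway across, so on the handle. About 60 g.
- tray: Bamboo key tray, fixed, 126 mm along x, 184 mm along y, rim 20 mm high. Origin: centre of the underside. An 8 mm divider along x parts it into two bays, each 110 mm (x) by 80 mm (y) inside, centred at y = +44 mm (red lining) and y = -44 mm (blue lining); the lined floors are 8 mm above the origin. Walls 8 mm thick.
- dish: White round ceramic dish, fixed, 136 mm across the rim, 24 mm high, flat inner floor about 100 mm across, 5 mm above the origin, which is the centre of its underside.
- turntable: Small round wooden turntable, fixed foot under a plain disc of 180 mm diameter whose flat top is 28 mm above the origin (the centre of the foot's underside). The disc turns stiffly about the vertical axis if pushed sideways. The keys lie on it at the start, about 80 mm apart; the opener goes on its middle.
- candle: Candle in an amber glass jar with a wooden lid, loose, 62 mm across, 58 mm high, to be left alone. Origin: centre of its underside.
- padlock: Brass padlock with a steel shackle, loose, lying flat, about 72 x 45 x 20 mm, to be left alone. Origin: centre of the underside of its brass body; the shackle points along +x.

How it is judged (in metres and radians):
On the way, in this order (a step that is already met when the one before it is completed fails the run):
1. both keys lie flat and released in the bays of their own colour (x of key_red in the frame of tray between -0.042 and 0.042 m and y of key_red in the frame of tray between 0.016 and 0.072 m and z of key_red in the frame of tray between 0.004 and 0.013 m and angle between each of key_red, key_blue's own z axis and vertical below 0.12 rad and linear speed of each of key_red, key_blue below 0.02 m/s and angular speed of each of key_red, key_blue below 0.3 rad/s and contact force between each of key_red, key_blue and the fingers below 0.05 N and x of key_blue in the frame of tray between -0.042 and 0.042 m and y of key_blue in the frame of tray between -0.072 and -0.016 m and z of key_blue in the frame of tray between 0.004 and 0.013 m), for 0.2 s.
2. after that, the opener lies flat and released across the middle of the turntable (horizontal distance between opener and turntable below 0.02 m and z of opener in the frame of turntable between 0.023 and 0.034 m and angle between opener's own z axis and vertical below 0.12 rad and linear speed of opener below 0.02 m/s and angular speed of opener below 0.3 rad/s and contact force between opener and the fingers below 0.05 N), for 0.2 s.
At the end, for the whole second after the job is handed in: Each key lies flat on the floor of the bay of its colour, cap centre within 28 mm across and 42 mm along of the bay's middle; the opener lies flat on the turntable, centred within 20 mm; the fob lies on the dish floor within 35 mm of its centre; all released and at rest (all of step 1 and all of step 2 and horizontal distance between fob and dish below 0.035 m and z of fob in the frame of dish between 0.002 and 0.011 m and angle between fob's own z axis and vertical below 0.2 rad and linear speed of fob below 0.02 m/s and angular speed of fob below 0.3 rad/s and contact force between fob and the fingers below 0.05 N); the robot touches nothing.
It fails at once if the candle is shifted by more than 20 mm or tipped (distance of candle from where it was at the start of the episode above 0.02 m or angle between candle's own z axis and vertical above 0.3 rad).
It fails at once if the padlock is shifted by more than 20 mm (distance of padlock from where it was at the start of the episode above 0.02 m).
It also fails if it takes over 112 s, if anything falls off the work surface, if the arm or the gripper's body presses on something with over 40 N, if the wrist force passes 120 N, or if a joint passes its speed limit or range.

## Working session

There is one attempt and no reset: what is moved stays moved. The work goes in short steps, Python scripts to look and compute and a shell command to move; the robot and the scene stay as the last step left them, time stands still between calls to the robot, and variables do not carry over. Pictures are saved under pics/ and viewed, at most 14 in all, crops included, and the job is handed in when it is done.

```bash
mkdir -p pics; python3 - <<'E'
from bench import *
import cv2
for n in("top","side"):
    cv2.imwrite(f"pics/{n}0.png",capture(n)); c=calibration(n); print(n,c)
s=observe();print(s["clock"],s["position"],s["tool_rot"],s["grip_width"],grasp_offset)
E
```

```text
top {'mtx': array([[456.79185752,   0.        , 325.14174083],
       [  0.        , 456.79185752, 247.88677806],
       [  0.        ,   0.        ,   1.        ]]), 'R': array([[ 0.02180166, -0.99970661,  0.01055341],
       [-0.98289285, -0.02336356, -0.18269042],
       [ 0.18288339, -0.00638992, -0.98311385]]), 't': array([-21.34451268, 588.34832056, 817.51897196])}
side {'mtx': array([[472.1962521 ,   0.        , 321.40733868],
       [  0.        , 472.1962521 , 241.89553033],
       [  0.        ,   0.        ,   1.        ]]), 'R': array([[ 0.96735763, -0.25224138,  0.02436196],
       [-0.10251316, -0.47742704, -0.87267088],
       [ 0.23175476,  0.84168741, -0.48770075]]), 't': array([-557.02696893,   93.87712067,  838.16123865])}
0.1 [265.32537164 592.94657108 201.37922636] [-6.56040294e-01 -3.07207773e+00  1.55165000e-03] 85.46764929780392 -18.700000000000003
```

View pics/top0.png

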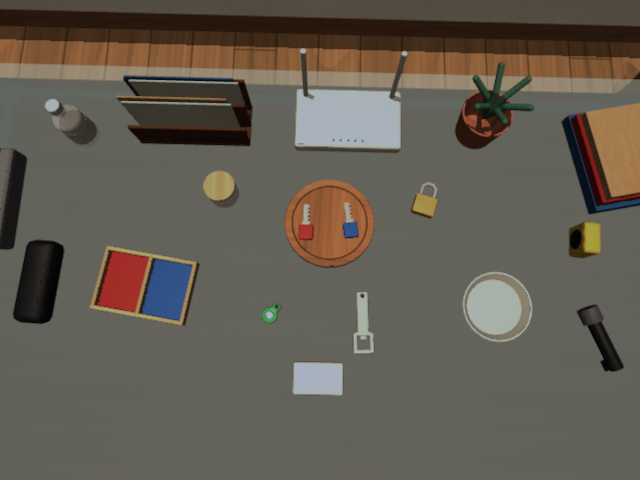

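View pics/side0.png

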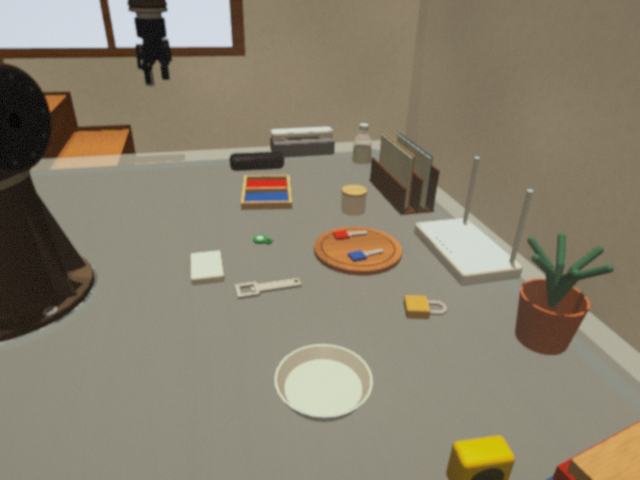

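The top view shows the red cap at (306,232) and the blue cap at (351,229), both with blades pointing up the image. The fob is at (270,315) with its lug to the upper right, and the opener runs from (362,293) to its head at (364,352). The tray is around (145,286), red lining on the left. The dish is at (497,306), the turntable at (330,223), the candle at (219,186) and the padlock at (425,205). The side view agrees. Next I'll refine these by segmentation.

```bash
cat > h.py <<'E'
from bench import *
import cv2, numpy as np
def world(n,uv,z):
    c=calibration(n);R,t=c["R"],np.array(c["t"]);o=-R.T@t
    d=R.T@np.linalg.inv(c["mtx"])@np.array([uv[0],uv[1],1.]);return o+d*(z-o[2])/d[2]
def blob(m,box):
    x0,y0,x1,y1=box;k=np.zeros(m.shape,np.uint8);k[y0:y1,x0:x1]=m[y0:y1,x0:x1]*255
    c=max(cv2.findContours(k,cv2.RETR_EXTERNAL,cv2.CHAIN_APPROX_NONE)[0],key=cv2.contourArea)
    M=cv2.moments(c);return np.array([M['m10'],M['m01']])/M['m00'],c
def masks(im):
    H=cv2.cvtColor(im,cv2.COLOR_BGR2HSV);h,s,v=[H[...,i].astype(int) for i in range(3)]
    return dict(red=((h<6)|(h>172))&(s>180),blue=(h>100)&(h<130)&(s>130),green=(h>40)&(h<85)&(s>100),white=(s<70)&(v>115),wood=(h<20)&(s>100))
E
python3 - <<'E'
from h import *
im=cv2.imread("pics/top0.png");m=masks(im)
np.set_printoptions(precision=1,suppress=True)
def show(name,mk,box,z):
    p,c=blob(m[mk],box);w=np.array([world("top",q[0],z)[:2] for q in c]).astype(np.float32)
    print(name,p,world("top",p,z),cv2.minAreaRect(w),"circ",cv2.minEnclosingCircle(w))
show("red","red",(290,215,318,245),36)
show("blue","blue",(335,215,365,245),36)
show("rkey blade","white",(296,200,316,226),33)
show("bkey blade","white",(338,198,358,224),33)
show("fob","green",(255,295,290,330),8)
show("opener","white",(350,285,380,358),8)
show("trayred","red",(90,240,155,320),8)
show("trayblue","blue",(140,245,200,325),8)
show("dish","white",(455,265,540,350),15)
show("turn","wood",(275,170,385,275),28)
show("candle","wood",(195,165,245,210),58)
show("padlock","wood",(408,192,440,220),15)
c=[np.hstack([im[195:245,285:370]]),im[285:360,250:390]]
a=cv2.resize(im[170:360,90:240],None,fx=2,fy=2,interpolation=2)
b=cv2.resize(im[190:360,250:390],None,fx=3.4,fy=3.4,interpolation=2)
cv2.imwrite("pics/crop1.png",b)
E
```

```text
red [305.7 230. ] [626.9  30.8  36. ] ((622.8958129882812, 31.18000030517578), (28.17643165588379, 25.557714462280273), 1.5503937005996704) circ ((623.6829833984375, 31.237680435180664), 18.418930053710938)
blue [350.1 230. ] [629.1 -56.3  36. ] ((629.1658325195312, -56.210548400878906), (28.653921127319336, 25.952598571777344), 8.483925819396973) circ ((628.483154296875, -56.46433639526367), 17.563100814819336)
rkey blade [305.8 214.2] [659.7  31.8  33. ] ((661.1254272460938, 32.352657318115234), (38.901451110839844, 13.831655502319336), 1.6190983057022095) circ ((660.6517333984375, 32.259822845458984), 20.168691635131836)
bkey blade [347.6 212.8] [664.5 -51.1  33. ] ((666.3508911132812, -52.71767044067383), (41.52165222167969, 15.820475578308105), 4.275634288787842) circ ((666.286865234375, -51.86121368408203), 21.282978057861328)
fob [270.5 313.1] [465.   95.9   8. ] ((466.7051696777344, 94.45491790771484), (29.239599227905273, 40.921112060546875), 46.93124771118164) circ ((467.1456298828125, 94.92608642578125), 20.901819229125977)
opener [362.5 327. ] [442.1 -84.5   8. ] ((451.44
[... 712 characters left out ...]
0781) circ ((488.3047180175781, -347.21026611328125), 69.10840606689453)
turn [329.1 223. ] [644.  -14.8  28. ] ((645.6290283203125, -14.800758361816406), (175.7179718017578, 175.47361755371094), 1.3371468782424927) circ ((645.63720703125, -14.879768371582031), 89.71048736572266)
candle [219.7 179.5] [718.8 200.7  58. ] ((713.70556640625, 200.66563415527344), (45.037513732910156, 9.728082656860352), 3.6062076091766357) circ ((713.70849609375, 200.6334228515625), 22.74618148803711)
padlock [420.1 211.6] [ 675.5 -199.3   15. ] ((682.2543334960938, -197.42672729492188), (56.00736618041992, 33.526222229003906), 37.59039306640625) circ ((689.2334594726562, -206.01759338378906), 28.29374122619629)
```

View pics/crop1.png

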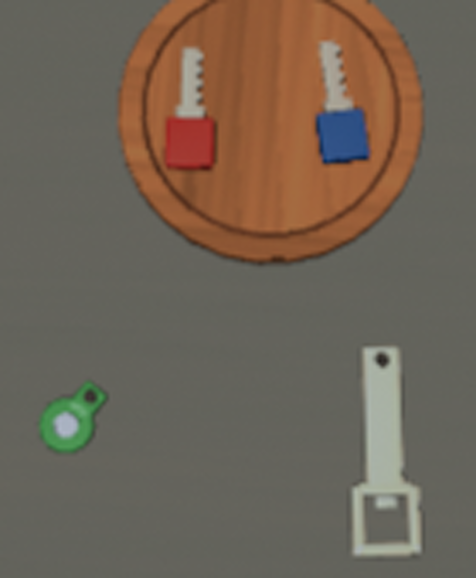

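```bash
cat > go.py <<'E'
# usage: go.py x y z heading  -> shifts in present tool axes (cm), turn (deg), to bring tool y to heading (mod 180)
import sys,numpy as np
from bench import observe
from scipy.spatial.transform import Rotation as Ro
x,y,z,h=map(float,sys.argv[1:5]);s=observe();R=Ro.from_rotvec(s["tool_rot"]).as_matrix()
d=R.T@(np.array([x,y,z])-s["position"])/10;hd=np.degrees(np.arctan2(R[1,1],R[0,1]))
w=(h-hd+90)%180-90
print("shift cm",np.round(d,2),"turn",round(-w,1),"rows>=",round(np.hypot(*d[:2])/4.17,1),"q6",round(s["q"][5],2),"grip",round(s["grip_width"],1),"F",np.round(s["wrist_force"],1),"t",s["clock"])
E
python3 go.py 623 31.2 130 91.5
```

```text
shift cm [-55.59 -36.66   7.17] turn -25.6 rows>= 16.0 q6 -0.05 grip 85.5 F [-0.2  0.6  0.7] t 0.1
```

```bash
python3 -m pendant '[[-2.78,-1.83,0,0],[-2.78,-1.83,0,0],[-2.78,-1.83,0,0],[-2.78,-1.83,0,0],[-2.78,-1.83,0,0],[-2.78,-1.83,0,0],[-2.78,-1.83,0,0],[-2.78,-1.83,0,0],[-2.78,-1.83,0,0],[-2.78,-1.83,0,0]]' 0.4 30; python3 -m pendant '[[-2.78,-1.83,0,0],[-2.78,-1.83,0,0],[-2.78,-1.83,0,0],[-2.78,-1.83,0,0],[-2.78,-1.83,0,0],[-2.78,-1.83,0,0],[-2.78,-1.83,0,0],[-2.78,-1.83,0,0],[-2.78,-1.83,0,0],[-2.78,-1.83,0,0]]'; python3 -m pendant '[[0,0,1.4,-5],[0,0,1.4,-5],[0,0,1.4,-5],[0,0,1.4,-5],[0,0,1.4,-5],[0,0,0,0],[0,0,0,0],[0,0,0,0],[0,0,0,0],[0,0,0,0]]'; python3 go.py 623 31.2 60 91.5
```

```text
clock: 0.93
position: [444.9, 311.1, 201.7]
tool_rot: [-0.656, -3.072, 0.0]
wrist_force: [0.5, -0.3, -0.2]
grip_width: 51.3
grip_force: 0.0
clock: 1.77
position: [623.9, 30.5, 201.6]
tool_rot: [-0.656, -3.072, 0.0]
wrist_force: [1.0, 0.3, -0.0]
grip_width: 50.9
grip_force: 0.0
clock: 2.6
position: [624.0, 32.1, 132.8]
tool_rot: [-0.022, 3.14, 0.0]
wrist_force: [0.2, 0.3, -0.1]
grip_width: 51.4
grip_force: 0.0
shift cm [ 0.11 -0.09  7.28] turn -0.7 rows>= 0.0 q6 -1.58 grip 51.4 F [ 0.2  0.3 -0.1] t 2.6
```

```bash
python3 -m pendant '[[0.1,-0.09,1.4,-0.7],[0,0,1.4,0],[0,0,1.4,0],[0,0,1.4,0],[0,0,1.4,0],[0,0,1.2,0],[0,0,1.0,0],[0,0,0.6,0],[0,0,0.4,0],[0,0,0,0]]'; python3 -m pendant '[[0,0,0,0],[0,0,0,0],[0,0,0,0],[0,0,0,0],[0,0,0,0],[0,0,0,0],[0,0,0,0],[0,0,0,0],[0,0,0,0],[0,0,0,0]]' 1 30; python3 - <<'E'
from h import *
im=capture("side");cv2.imwrite("pics/s1.png",cv2.resize(im[150:330,250:460],None,fx=3,fy=3))
E
```

```text
clock: 3.43
position: [622.3, 31.2, 29.4]
tool_rot: [0.043, -3.141, -0.0]
wrist_force: [-0.1, 0.1, 0.2]
grip_width: 51.2
grip_force: 0.0
clock: 4.27
position: [622.5, 31.2, 29.9]
tool_rot: [-0.044, 3.141, -0.0]
wrist_force: [0.3, -0.4, -0.5]
grip_width: 0.1
grip_force: 0.0
```

View pics/s1.png

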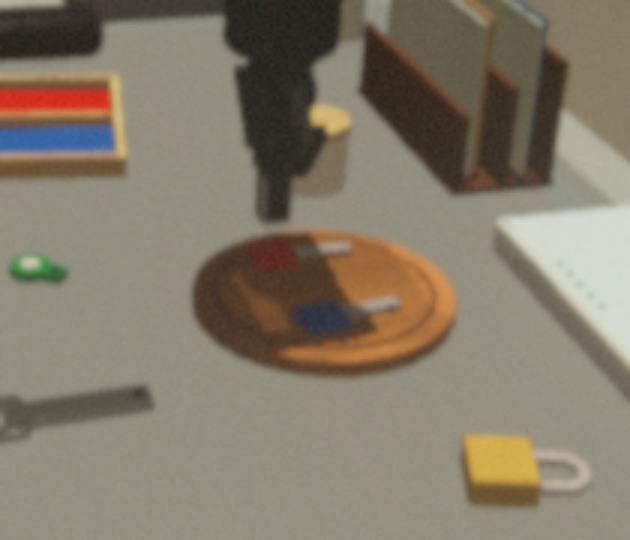

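The gripper shut on nothing. In the side crop the fingertips sit at (272,215), i.e. image pixel (341,222), which is above and behind the red cap at (341,234). I'll check the geometry before moving.

```bash
python3 - <<'E'
from h import *
np.set_printoptions(precision=1,suppress=True)
def proj(n,X):
    c=calibration(n);p=c["mtx"]@(c["R"]@np.array(X)+c["t"]);return p[:2]/p[2]
for X in ([622.5,31.2,30],[622.5,31.2,60],[623,31,36],[645.5,-14.8,28],[462,99,8],[451,-85,8],[488,-347,24]): print(X,proj("side",X),proj("top",X))
im=capture("top");cv2.imwrite("pics/t1.png",cv2.resize(im[130:380,150:450],None,fx=2.4,fy=2.4))
E
```

```text
[622.5, 31.2, 30] [339.5 236.7] [305.6 232.8]
[622.5, 31.2, 60] [340.1 224. ] [305.1 229.5]
[623, 31, 36] [339.8 234.2] [305.6 231.9]
[645.5, -14.8, 28] [356.7 247. ] [329.1 222.3]
[462, 99, 8] [259.2 238.3] [268.8 314.6]
[451, -85, 8] [267.4 286.1] [362.8 322.4]
[488, -347, 24] [323.7 379.4] [498.7 305.9]
```

View pics/t1.png

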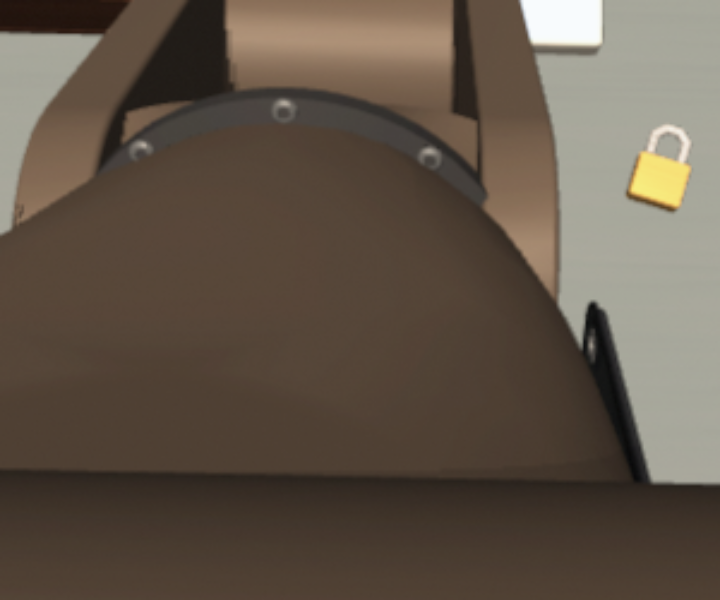

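The top view is blocked by the arm; only the padlock at about (425,205) can be seen. I'll compare the fingertips with projection at the start pose too.

```bash
python3 - <<'E'
from h import *
np.set_printoptions(precision=1,suppress=True)
def proj(n,X):
    c=calibration(n);p=c["mtx"]@(c["R"]@np.array(X)+c["t"]);return p[:2]/p[2]
a=np.array([.409,.913,0])*42
for dz in (0,13,30,45):
  X=np.array([265.5,593.,202+dz]);print(dz,proj("side",X),proj("side",X+a),proj("side",X-a))
s=observe();print(s["position"],s["tool_rot"],s["q"],s["wrist_force"])
a=cv2.imread("pics/side0.png")[0:110,100:220];b=capture("side")[130:240,290:410]
cv2.imwrite("pics/cmp.png",cv2.resize(np.hstack([a,b]),None,fx=3.3,fy=3.3))
E
```

```text
0 [159.9  99.3] [166.7  96.1] [152.6 102.7]
13 [159.2  94.4] [166.1  91.3] [151.9  97.7]
30 [158.3  88. ] [165.2  85.1] [150.9  91.2]
45 [157.5  82.3] [164.5  79.5] [150.1  85.3]
[622.5  31.2  29.9] [ 0.  -3.1 -0. ] [ 0.   0.7  1.8  0.   0.7 -1.6] [ 0.4 -0.4 -0.5]
```

View pics/cmp.png

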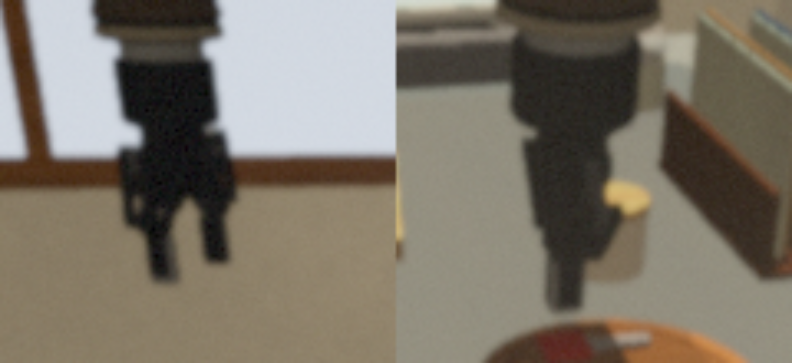

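In the comparison picture the tips are at (149,85)/(166,79) at the start and (341,223) now. Projection of the reported TCP puts them about 32 mm lower in both cases. The columns agree, so the real fingertips sit about 32 mm above the reported TCP. I'll correct for that, descending in small steps while watching the force.

```bash
python3 -m pendant '[[0,0,0,0],[0,0,0,0],[0,0,0,0],[0,0,0,0],[0,0,0,0],[0,0,0.4,0],[0,0,0.4,0],[0,0,0.4,0],[0,0,0.4,0],[0,0,0.4,0]]' 0.4 30; python3 -m pendant '[[0,0,0.3,0],[0,0,0.2,0],[0,0,0.2,0],[0,0,0.1,0],[0,0,0.1,0],[0,0,0,0],[0,0,0,0],[0,0,0,0],[0,0,0,0],[0,0,0,0]]'; python3 - <<'E'
from h import *
im=capture("side");cv2.imwrite("pics/s2.png",cv2.resize(im[170:290,290:430],None,fx=4,fy=4))
E
```

```text
clock: 5.25
position: [622.3, 31.2, 9.3]
tool_rot: [0.044, -3.141, -0.0]
wrist_force: [0.1, 0.1, 0.5]
grip_width: 51.5
grip_force: 0.0
clock: 6.08
position: [622.6, 31.2, 1.0]
tool_rot: [-0.043, 3.141, 0.0]
wrist_force: [-0.6, -0.1, 0.3]
grip_width: 51.0
grip_force: 0.0
```

View pics/s2.png

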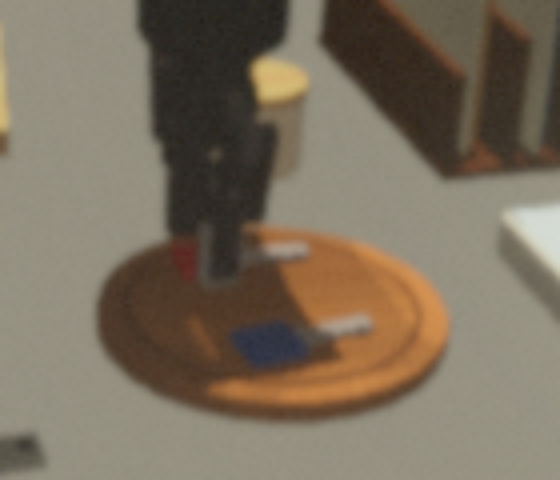

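The fingers straddle the red cap: near tip at crop (220,285), cap visible at (185,260). The tip looks to be at z≈34, so I'll go about 4 mm lower and close.

```bash
python3 -m pendant '[[0,0,0.1,0],[0,0,0.1,0],[0,0,0.1,0],[0,0,0.1,0],[0,0,0,0],[0,0,0,0],[0,0,0,0],[0,0,0,0],[0,0,0,0],[0,0,0,0]]' && python3 -m pendant '[[0,0,0,0],[0,0,0,0],[0,0,0,0],[0,0,0,0],[0,0,0,0],[0,0,0,0],[0,0,0,0],[0,0,0,0],[0,0,0,0],[0,0,0,0]]' 1 30
```

```text
clock: 6.97
position: [622.5, 31.2, -3.0]
tool_rot: [-0.044, 3.141, -0.0]
wrist_force: [0.4, 0.3, -0.5]
grip_width: 51.1
grip_force: 0.0
clock: 7.8
position: [624.0, 31.2, -1.7]
tool_rot: [-0.044, 3.138, -0.0]
wrist_force: [-0.4, -0.3, 18.4]
grip_width: 27.6
grip_force: 33.5
```

```bash
python3 -m pendant '[[0,0,-0.3,0],[0,0,-0.5,0],[0,0,-1,0],[0,0,-1,0],[0,0,-1,0],[0,0,-1,0],[0,0,-1,0],[0,0,-1,0],[0,0,-1,0],[0,0,0,0]]'; python3 go.py 504.1 393.8 70 80.9
```

```text
clock: 8.63
position: [623.8, 31.2, 77.3]
tool_rot: [-0.044, 3.138, -0.0]
wrist_force: [1.3, -0.2, 0.2]
grip_width: 26.7
grip_force: 29.5
shift cm [10.96 36.58  0.69] turn 10.7 rows>= 9.2 q6 -1.6 grip 26.7 F [ 1.3 -0.2  0.2] t 8.6333
```

```bash
python3 -m pendant '[[0.6,2,0,0],[0.9,3,0,0],[0.9,3,0,0],[0.9,3,0,0],[0.9,3,0,0],[0.9,3,0,0],[0.9,3,0,0],[0.9,3,0,0],[0.9,3,0,0],[0.9,3,0,0]]' ; python3 -m pendant '[[0.9,3,0,0],[0.9,3,0,0],[0.36,1.6,0,0],[0,0,0.5,3.6],[0,0,0.5,3.6],[0,0,0.5,3.5],[0,0,0,0],[0,0,0,0],[0,0,0,0],[0,0,0,0]]'; python3 go.py 504.1 393.8 -20 80.9; python3 - <<'E'
from h import *
im=capture("side");cv2.imwrite("pics/s3.png",cv2.resize(im[80:260,190:350],None,fx=3.3,fy=3.3))
E
```

```text
clock: 9.47
position: [526.6, 320.0, 74.7]
tool_rot: [0.044, -3.141, 0.0]
wrist_force: [0.2, 0.0, -0.2]
grip_width: 27.0
grip_force: 29.5
clock: 10.3
position: [504.1, 393.9, 60.2]
tool_rot: [0.248, 3.132, 0.0]
wrist_force: [0.6, 0.7, -0.6]
grip_width: 27.1
grip_force: 29.5
shift cm [-0.   -0.01  8.02] turn 0.1 rows>= 0.0 q6 -0.8 grip 27.1 F [ 0.6  0.7 -0.6] t 10.3
```

View pics/s3.png

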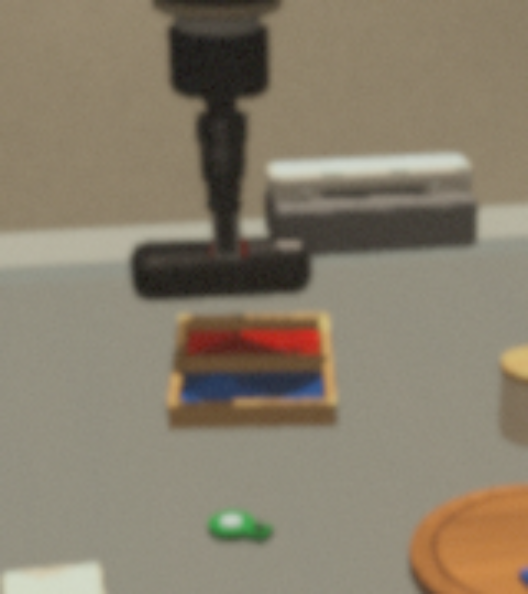

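The red key is held above the tray: red beside the fingers at crop (228,250), blade at (290,245). Now I'll lower it.

```bash
python3 -m pendant '[[0,0,1.2,0],[0,0,1.2,0],[0,0,1.2,0],[0,0,1.2,0],[0,0,1,0],[0,0,0.8,0],[0,0,0.5,0],[0,0,0.4,0],[0,0,0.3,0],[0,0,0.2,0]]'; python3 -m pendant '[[0,0,0,0],[0,0,0.1,0],[0,0,0,0],[0,0,0,0],[0,0,0,0],[0,0,0,0],[0,0,0,0],[0,0,0,0],[0,0,0,0],[0,0,0,0]]' 
```

```text
clock: 11.18
position: [503.9, 394.1, -20.3]
tool_rot: [0.249, 3.132, 0.0]
wrist_force: [0.2, -1.3, -0.7]
grip_width: 27.2
grip_force: 29.5
clock: 12.02
position: [503.8, 394.0, -21.1]
tool_rot: [-0.25, -3.132, 0.0]
wrist_force: [-0.3, -0.2, 0.3]
grip_width: 26.7
grip_force: 29.5
```

```bash
python3 -m pendant '[[0,0,0,0],[0,0,0,0],[0,0,0,0],[0,0,0,0],[0,0,-0.5,0],[0,0,-1,0],[0,0,-1.5,0],[0,0,-2,0],[0,0,-2.5,0],[0,0,-2.5,0]]' 0.52 ; python3 go.py 629 -56.8 60 98; python3 - <<'E'
from h import *
im=capture("side");cv2.imwrite("pics/s4.png",cv2.resize(im[160:220,220:310],None,fx=6,fy=6))
E
```

```text
clock: 12.85
position: [503.6, 393.9, 80.6]
tool_rot: [-0.249, -3.132, 0.0]
wrist_force: [-0.4, 0.9, -0.6]
grip_width: 40.9
grip_force: 0.0
shift cm [-19.52 -42.52   2.06] turn -17.1 rows>= 11.2 q6 -0.8 grip 40.9 F [-0.4  0.9 -0.6] t 12.85
```

View pics/s4.png

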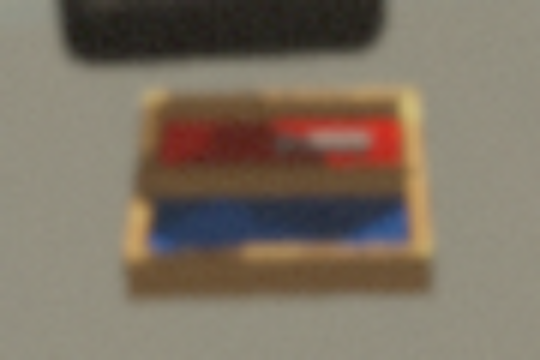

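The red key lies flat in the red bay, blade tip at crop (370,140). Next is the blue key; I'll move over and re-measure it from the top numerically on the way.

```bash
python3 - <<'E'
from h import *
im=capture("top");m=masks(im);
k=im[228:232,345:355].mean((0,1));print(k)
p,c=blob(m["blue"],(335,215,365,245));w=np.array([world("top",q[0],36)[:2] for q in c]).astype(np.float32);print(world("top",p,36),cv2.minAreaRect(w))
E
python3 -m pendant '[[-1.5,-3.27,0,0],[-1.5,-3.27,0,0],[-1.5,-3.27,0,0],[-1.5,-3.27,0,0],[-1.5,-3.27,0,0],[-1.5,-3.27,0,0],[-1.5,-3.27,0,0],[-1.5,-3.27,0,0],[-1.5,-3.27,0,0],[-1.5,-3.27,0,0]]' 0.4; python3 -m pendant '[[-1.5,-3.27,0,0],[-1.5,-3.27,0,0],[-1.5,-3.27,0,0],[0,0,0.5,-5.7],[0,0,0.5,-5.7],[0,0,0.5,-5.7],[0,0,0,0],[0,0,0,0],[0,0,0,0],[0,0,0,0]]'; python3 go.py 629 -56.8 1 98
```

```text
[136.4    83.175  48.225]
[628.67431259 -56.08189714  36.        ] ((628.6447143554688, -56.011810302734375), (28.65266227722168, 25.94169044494629), 8.487130165100098)
clock: 13.78
position: [600.3, 45.6, 79.3]
tool_rot: [0.249, 3.131, 0.0]
wrist_force: [1.3, 0.2, 0.5]
grip_width: 51.2
grip_force: 0.0
clock: 14.62
position: [629.2, -56.4, 64.4]
tool_rot: [-0.215, 3.134, -0.0]
wrist_force: [-0.2, -0.3, 1.3]
grip_width: 51.5
grip_force: 0.0
shift cm [ 0.03 -0.04  6.34] turn -0.1 rows>= 0.0 q6 -1.85 grip 51.5 F [-0.2 -0.3  1.3] t 14.6167
```

```bash
python3 -m pendant '[[0,0,1,0],[0,0,1,0],[0,0,1,0],[0,0,1,0],[0,0,0.9,0],[0,0,0.7,0],[0,0,0.4,0],[0,0,0.2,0],[0,0,0.2,0],[0,0,0,0]]';python3 -m pendant '[[0,0,0,0],[0,0,0,0],[0,0,0,0],[0,0,0,0],[0,0,0,0],[0,0,0,0],[0,0,0,0],[0,0,0,0],[0,0,0,0],[0,0,0,0]]' 1 30;  python3 -m pendant '[[0,0,-0.3,0],[0,0,-0.5,0],[0,0,-1,0],[0,0,-1,0],[0,0,-1,0],[0,0,-1,0],[0,0,-1,0],[0,0,-1,0],[0,0,-1,0],[0,0,0,0]]'; python3 go.py 490.1 306 70 80.9
```

```text
clock: 15.45
position: [629.1, -56.6, -0.2]
tool_rot: [-0.219, 3.134, -0.0]
wrist_force: [-0.1, 0.8, -0.6]
grip_width: 51.1
grip_force: 0.0
clock: 16.28
position: [629.4, -56.6, 0.5]
tool_rot: [-0.219, 3.133, -0.0]
wrist_force: [-0.1, -0.4, 5.9]
grip_width: 26.8
grip_force: 29.9
clock: 17.12
position: [630.3, -56.7, 80.3]
tool_rot: [-0.219, 3.131, -0.001]
wrist_force: [0.5, -0.1, 0.7]
grip_width: 27.0
grip_force: 29.7
shift cm [ 8.84 37.87  0.98] turn 17.1 rows>= 9.3 q6 -1.85 grip 27.0 F [ 0.5 -0.1  0.7] t 17.1167
```

```bash
python3 -m pendant '[[0.4,1.87,0,0],[0.7,3,0,0],[0.7,3,0,0],[0.7,3,0,0],[0.7,3,0,0],[0.7,3,0,0],[0.7,3,0,0],[0.7,3,0,0],[0.7,3,0,0],[0.7,3,0,0]]' ; python3 -m pendant '[[0.7,3,0,0],[0.7,3,0,0],[0.74,3,0,0],[0,0,0.5,5.7],[0,0,0.5,5.7],[0,0,0.5,5.7],[0,0,0,0],[0,0,0,0],[0,0,0,0],[0,0,0,0]]'; python3 go.py 490.1 306 -18.5 80.9
```

```text
clock: 17.95
position: [521.7, 221.3, 77.8]
tool_rot: [0.219, -3.134, 0.0]
wrist_force: [0.5, -0.4, -0.1]
grip_width: 26.9
grip_force: 29.7
clock: 18.78
position: [489.1, 306.1, 63.2]
tool_rot: [0.246, 3.132, 0.0]
wrist_force: [0.4, -0.5, -0.1]
grip_width: 26.9
grip_force: 29.7
shift cm [-0.1   0.01  8.17] turn 0.1 rows>= 0.0 q6 -0.91 grip 26.9 F [ 0.4 -0.5 -0.1] t 18.7833
```

```bash
python3 -m pendant '[[-0.1,0,1.2,0],[0,0,1.2,0],[0,0,1.2,0],[0,0,1.2,0],[0,0,1,0],[0,0,0.8,0],[0,0,0.6,0],[0,0,0.5,0],[0,0,0.3,0],[0,0,0.15,0]]'; python3 -m pendant '[[0,0,0.05,0],[0,0,0,0],[0,0,0,0],[0,0,0,0],[0,0,0,0],[0,0,0,0],[0,0,0,0],[0,0,0,0],[0,0,0,0],[0,0,0,0]]'; python3 -m pendant '[[0,0,0,0],[0,0,0,0],[0,0,0,0],[0,0,0,0],[0,0,-0.5,0],[0,0,-1,0],[0,0,-1.5,0],[0,0,-2,0],[0,0,-2.5,0],[0,0,-2.5,0]]' 0.52 ; python3 go.py 462.3 98.6 60 48
```

```text
clock: 19.62
position: [489.8, 306.0, -19.0]
tool_rot: [-0.249, -3.132, 0.0]
wrist_force: [-0.2, -0.3, -0.9]
grip_width: 26.9
grip_force: 29.7
clock: 20.45
position: [489.8, 306.0, -19.1]
tool_rot: [-0.249, -3.132, 0.0]
wrist_force: [0.0, -0.3, 0.4]
grip_width: 26.7
grip_force: 29.7
clock: 21.28
position: [489.6, 305.9, 82.6]
tool_rot: [-0.25, -3.131, 0.0]
wrist_force: [1.5, 0.8, -0.4]
grip_width: 41.1
grip_force: 0.0
shift cm [ -0.59 -20.9    2.26] turn 32.9 rows>= 5.0 q6 -0.91 grip 41.1 F [ 1.5  0.8 -0.4] t 21.2833
```

```bash
python3 -m pendant '[[-0.1,-2.6,0,0],[-0.1,-2.6,0,0],[-0.1,-2.6,0,0],[-0.1,-2.6,0,0],[-0.1,-2.6,0,0],[-0.1,-2.6,0,0],[0,-2.6,0,0],[0,-2.7,0,0],[0,0,0.5,6.6],[0,0,0.5,6.6]]' 0.4; python3 -m pendant '[[0,0,0.5,6.6],[0,0,0.5,6.6],[0,0,0.5,6.5],[0,0,0,0],[0,0,0,0],[0,0,0,0],[0,0,0,0],[0,0,0,0],[0,0,0,0],[0,0,0,0]]'; python3 go.py 462.3 98.6 -26 48; python3 - <<'E'
from h import *
a=cv2.resize(capture("side")[160:270,200:310],None,fx=3.6,fy=3.6);b=cv2.resize(capture("top")[235:335,85:185],(396,396))
cv2.imwrite("pics/s5.png",np.hstack([a,b]))
E
```

```text
clock: 22.12
position: [462.9, 97.4, 72.0]
tool_rot: [0.618, 3.079, 0.001]
wrist_force: [-0.3, -0.1, -0.2]
grip_width: 51.4
grip_force: 0.0
clock: 22.95
position: [462.7, 98.7, 56.0]
tool_rot: [1.125, 2.933, 0.0]
wrist_force: [-0.2, -0.5, -0.5]
grip_width: 51.3
grip_force: 0.0
shift cm [ 0.03 -0.04  8.2 ] turn 0.0 rows>= 0.0 q6 -0.69 grip 51.3 F [-0.2 -0.5 -0.5] t 22.95
```

View pics/s5.png

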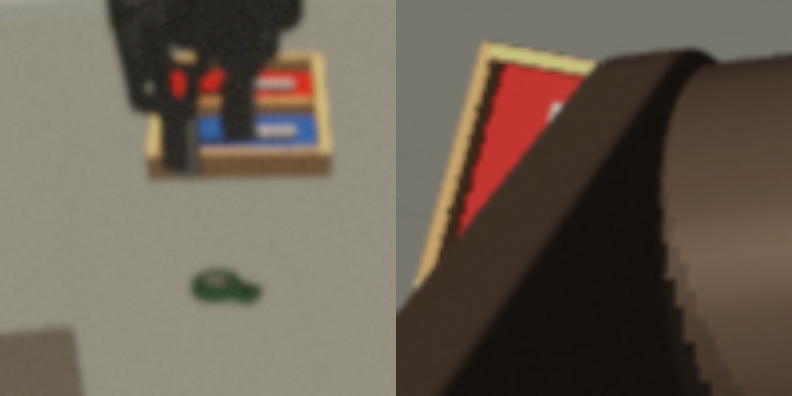

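Both blades can be seen flat in their bays (side crop at (280,83) and (275,130)). The gripper is above the fob, so I'll descend and grip it.

```bash
python3 -m pendant '[[0,0,1.2,0],[0,0,1.2,0],[0,0,1.2,0],[0,0,1.2,0],[0,0,1.2,0],[0,0,0.9,0],[0,0,0.6,0],[0,0,0.4,0],[0,0,0.2,0],[0,0,0.1,0]]';python3 -m pendant '[[0,0,0,0],[0,0,0,0],[0,0,0,0],[0,0,0,0],[0,0,0,0],[0,0,0,0],[0,0,0,0],[0,0,0,0],[0,0,0,0],[0,0,0,0]]' 1 30;  python3 -m pendant '[[0,0,-0.3,0],[0,0,-0.5,0],[0,0,-1,0],[0,0,-1.2,0],[0,0,-1.5,0],[0,0,-1.5,0],[0,0,-1.5,0],[0,0,-1.5,0],[0,0,-1.5,0],[0,0,0,0]]'; python3 go.py 488 -347 70 48
```

```text
clock: 23.88
position: [462.7, 98.7, -26.1]
tool_rot: [-1.126, -2.933, 0.0]
wrist_force: [0.2, -1.1, -0.1]
grip_width: 50.9
grip_force: 0.0
clock: 24.72
position: [462.9, 98.7, -25.6]
tool_rot: [1.126, 2.932, 0.001]
wrist_force: [-2.1, 0.1, 6.6]
grip_width: 29.5
grip_force: 29.5
clock: 25.55
position: [464.2, 98.9, 82.0]
tool_rot: [1.125, 2.93, 0.003]
wrist_force: [0.4, 0.3, -0.5]
grip_width: 29.1
grip_force: 29.7
shift cm [-31.61 -31.54   1.19] turn -0.0 rows>= 10.7 q6 -0.69 grip 29.1 F [ 0.4  0.3 -0.5] t 25.55
```

```bash
python3 -m pendant '[[-1.5,-1.5,0,0],[-2.3,-2.3,0,0],[-2.3,-2.3,0,0],[-2.3,-2.3,0,0],[-2.3,-2.3,0,0],[-2.3,-2.3,0,0],[-2.3,-2.3,0,0],[-2.3,-2.3,0,0],[-2.3,-2.3,0,0],[-2.3,-2.3,0,0]]'; python3 -m pendant '[[-2.3,-2.3,0,0],[-2.3,-2.3,0,0],[-2.3,-2.3,0,0],[-2.3,-2.3,0,0],[-0.2,-0.15,0,0],[0,0,0.5,0],[0,0,0.5,0],[0,0,0.5,0],[0,0,0,0],[0,0,0,0]]'; python3 go.py 488 -347 -19.5 48
```

```text
clock: 26.38
position: [478.6, -216.5, 79.1]
tool_rot: [-1.126, -2.933, -0.0]
wrist_force: [0.3, 0.3, 1.3]
grip_width: 29.3
grip_force: 29.7
clock: 27.22
position: [486.0, -345.9, 63.4]
tool_rot: [-1.124, -2.932, -0.001]
wrist_force: [0.2, 0.5, -0.0]
grip_width: 29.8
grip_force: 29.7
shift cm [-0.23  0.06  8.29] turn 0.1 rows>= 0.1 q6 -1.51 grip 29.8 F [ 0.2  0.5 -0. ] t 27.2167
```

```bash
python3 -m pendant '[[0,0,1.2,0],[0,0,1.2,0],[0,0,1.2,0],[0,0,1.2,0],[0,0,1,0],[0,0,0.9,0],[0,0,0.7,0],[0,0,0.5,0],[0,0,0.3,0],[0,0,0.1,0]]'; python3 -m pendant '[[0,0,0,0],[0,0,0,0],[0,0,0,0],[0,0,0,0],[0,0,0,0],[0,0,-0.5,0],[0,0,-1.5,0],[0,0,-2.5,0],[0,0,-3,0],[0,0,-3,0]]' 0.5; python3 go.py 451 -85.2 70 90.5
```

```text
clock: 28.05
position: [486.2, -347.2, -19.5]
tool_rot: [-1.126, -2.933, -0.0]
wrist_force: [-0.4, 0.7, 0.4]
grip_width: 29.3
grip_force: 29.7
clock: 28.88
position: [485.9, -346.9, 87.1]
tool_rot: [-1.126, -2.932, -0.0]
wrist_force: [0.5, -0.1, 0.1]
grip_width: 42.5
grip_force: 0.0
shift cm [20.1  17.11  1.73] turn -42.5 rows>= 6.3 q6 -1.51 grip 42.5 F [ 0.5 -0.1  0.1] t 28.8833
```

```bash
python3 -m pendant '[[2.2,1.9,0,0],[2.2,1.9,0,0],[2.2,1.9,0,0],[2.2,1.9,0,0],[2.2,1.9,0,0],[2.2,1.9,0,0],[2.2,1.9,0,0],[2.2,1.9,0,0],[2.2,1.9,0,0],[0.3,0,0,0]]' 0.4; python3 -m pendant '[[0,0,0.4,-6.1],[0,0,0.4,-6.1],[0,0,0.4,-6.1],[0,0,0.4,-6.1],[0,0,0.4,-6.1],[0,0,0.4,-6],[0,0,0.4,-6],[0,0,0,0],[0,0,0,0],[0,0,0,0]]'; python3 go.py 451 -85.2 -26 90.5; python3 - <<'E'
from h import *
a=cv2.resize(capture("side")[190:430,200:400],(490,588));cv2.imwrite("pics/s6.png",a)
E
```

```text
clock: 29.72
position: [450.2, -82.2, 86.2]
tool_rot: [-1.123, -2.933, -0.001]
wrist_force: [-0.5, -0.3, 0.4]
grip_width: 51.2
grip_force: 0.0
clock: 30.55
position: [451.6, -85.8, 58.2]
tool_rot: [-0.007, 3.141, -0.0]
wrist_force: [-0.9, 0.4, -0.4]
grip_width: 51.3
grip_force: 0.0
shift cm [0.06 0.06 8.42] turn -0.2 rows>= 0.0 q6 -1.83 grip 51.3 F [-0.9  0.4 -0.4] t 30.55
```

View pics/s6.png

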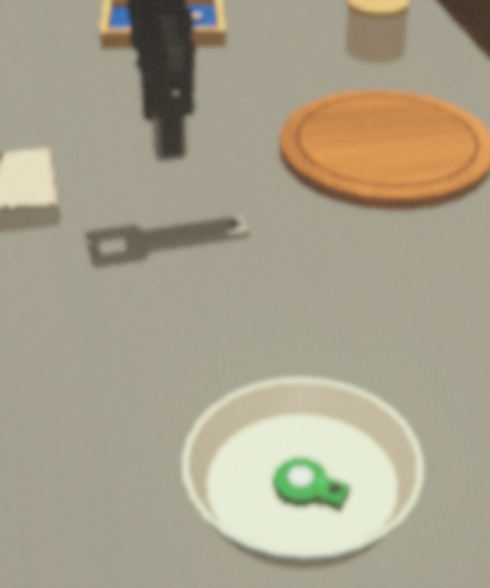

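The fob lies flat near the middle of the dish at crop (310,482). The gripper is over the opener, which is at crop (95–245,235). I'll descend, aiming 4 mm toward the handle.

```bash
python3 -m pendant '[[-0.4,0.05,1.2,0],[0,0,1.2,0],[0,0,1.2,0],[0,0,1.2,0],[0,0,1.2,0],[0,0,1,0],[0,0,0.7,0],[0,0,0.4,0],[0,0,0.2,0],[0,0,0.1,0]]';python3 -m pendant '[[0,0,0,0],[0,0,0,0],[0,0,0,0],[0,0,0,0],[0,0,0,0],[0,0,0,0],[0,0,0,0],[0,0,0,0],[0,0,0,0],[0,0,0,0]]' 1 50;  python3 -m pendant '[[0,0,-0.3,0],[0,0,-0.5,0],[0,0,-1,0],[0,0,-1.2,0],[0,0,-1.5,0],[0,0,-1.5,0],[0,0,-1.5,0],[0,0,-1.5,0],[0,0,-1.5,0],[0,0,0,0]]'; python3 go.py 650 -14.8 80 90.5
```

```text
clock: 31.43
position: [455.4, -85.1, -26.1]
tool_rot: [0.013, -3.142, 0.0]
wrist_force: [0.1, 0.5, -0.4]
grip_width: 51.1
grip_force: 0.0
clock: 32.27
position: [455.7, -85.2, -25.5]
tool_rot: [-0.014, 3.141, -0.0]
wrist_force: [-1.7, -0.1, 8.8]
grip_width: 19.7
grip_force: 48.5
clock: 33.1
position: [456.9, -85.5, 82.0]
tool_rot: [-0.013, 3.138, -0.002]
wrist_force: [0.7, -0.7, -0.9]
grip_width: 19.5
grip_force: 49.1
shift cm [-19.37   6.9    0.27] turn -0.0 rows>= 4.9 q6 -1.83 grip 19.5 F [ 0.7 -0.7 -0.9] t 33.1
```

```bash
python3 -m pendant '[[-1.6,0.6,0,0],[-2.5,0.9,0,0],[-2.5,0.9,0,0],[-2.5,0.9,0,0],[-2.5,0.9,0,0],[-2.5,0.9,0,0],[-2.5,0.9,0,0],[-2.5,0.9,0,0],[-0.3,0,0,0],[0,0,0,0]]'; python3 -m pendant '[[0,0,1.3,0],[0,0,1.3,0],[0,0,1.2,0],[0,0,1.2,0],[0,0,1,0],[0,0,0.6,0],[0,0,0.4,0],[0,0,0.2,0],[0,0,0,0],[0,0,0,0]]'; python3 go.py 649.5 -14.8 3 90.5;python3 - <<'E'
from h import *
a=cv2.resize(capture("side")[190:310,280:440],None,fx=4,fy=4);cv2.imwrite("pics/s7.png",a)
E
```

```text
clock: 33.93
position: [649.7, -13.9, 78.6]
tool_rot: [-0.015, 3.141, -0.0]
wrist_force: [-1.3, 0.4, -1.1]
grip_width: 20.0
grip_force: 49.1
clock: 34.77
position: [649.1, -14.5, 7.2]
tool_rot: [-0.014, 3.141, -0.0]
wrist_force: [-0.6, 0.5, -1.5]
grip_width: 19.9
grip_force: 49.1
shift cm [-0.04 -0.03  0.42] turn -0.0 rows>= 0.0 q6 -1.65 grip 19.9 F [-0.6  0.5 -1.5] t 34.7667
```

View pics/s7.png

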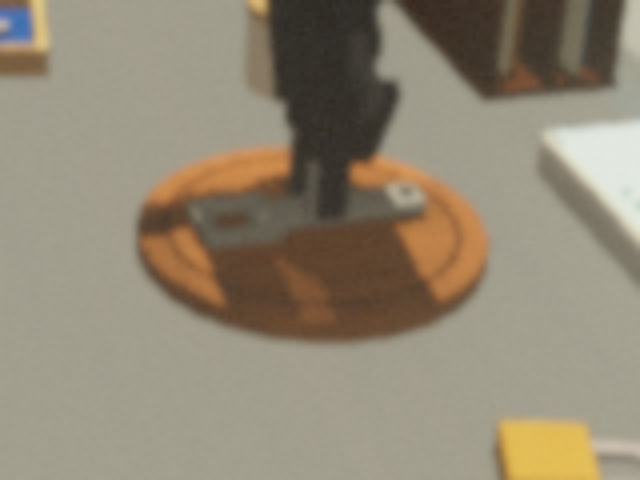

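The opener is held level just above the turntable, from crop (190,220) to (420,200) and centred near (310,215). I'll lower the last few millimetres, release it and back away.

```bash
python3 -m pendant '[[0,0,0.1,0],[0,0,0.1,0],[0,0,0.1,0],[0,0,0.1,0],[0,0,0.05,0],[0,0,0,0],[0,0,0,0],[0,0,0,0],[0,0,0,0],[0,0,0,0]]'; python3 -m pendant '[[0,0,0,0],[0,0,0,0],[0,0,0,0],[0,0,0,0],[0,0,0,0],[0,0,-0.5,0],[0,0,-1.5,0],[0,0,-2.5,0],[0,0,-3,0],[0,0,-3,0]]' 0.5; python3 -m pendant '[[2.5,3.5,-1,0],[2.5,3.5,-1,0],[2.5,3.5,-1,0],[2,3.5,0,0],[2,3.5,0,0],[2,3.5,0,0],[1,3.5,0,0],[0,3.5,0,0],[0,3.5,0,0],[0,3.5,0,0]]';python3 -m pendant '[[-1,3.5,0,0],[-1,3.5,0,0],[0,3.5,0,0],[0,3.5,0,0],[0,3.5,0,0],[0,0,0,0],[0,0,0,0],[0,0,0,0],[0,0,0,0],[0,0,0,0]]'; python3 - <<'E'
from h import *
im=capture("top");sd=capture("side")
p,c=blob(masks(im)["white"],(290,175,370,270));w=np.array([world("top",q[0],36)[:2] for q in c]).astype(np.float32);print(cv2.minAreaRect(w))
cv2.imwrite("pics/f.png",np.hstack([cv2.resize(im[130:360,80:380],(400,307)),cv2.resize(sd[150:380,170:470],(400,307))]))
E
```

```text
clock: 35.65
position: [648.8, -14.4, 2.6]
tool_rot: [-0.013, 3.141, -0.0]
wrist_force: [-1.7, -0.8, 6.2]
grip_width: 20.0
grip_force: 49.8
clock: 36.48
position: [648.3, -14.4, 108.5]
tool_rot: [0.013, -3.141, -0.0]
wrist_force: [-0.2, 0.4, -0.2]
grip_width: 42.4
grip_force: 0.0
clock: 37.32
position: [504.6, 330.3, 136.4]
tool_rot: [-0.014, 3.141, 0.0]
wrist_force: [1.1, 0.3, -0.5]
grip_width: 42.9
grip_force: 0.0
clock: 38.15
position: [523.8, 502.4, 136.0]
tool_rot: [0.012, -3.141, 0.0]
wrist_force: [-0.1, 0.2, 0.4]
grip_width: 43.0
grip_force: 0.0
((644.8294067382812, -14.386575698852539), (117.50392150878906, 39.15447998046875), 1.3900467157363892)
```

View pics/f.png

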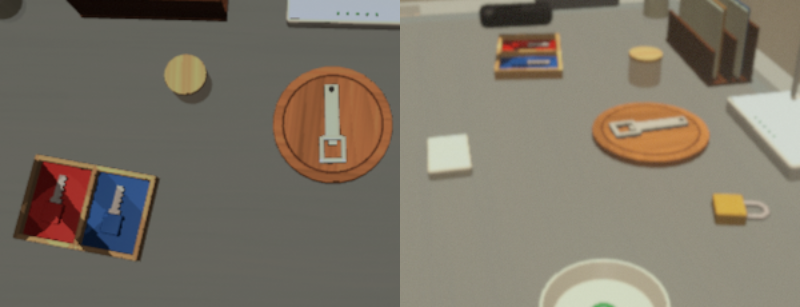

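The opener is centred on the turntable, and the key blades lie at (60,190) in the red bay and (117,200) in the blue bay. The candle and padlock have not moved.

```bash
python3 -c "
from bench import *
print(job_done())"
```

```text
the job is handed in; nothing more can be done
None
```

The job is handed in at about 38 s on the clock, with no verdict returned: both keys are in their bays, the opener is within about 1 mm of the turntable's centre, the fob is in the dish, and the candle and padlock were left alone.

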